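# Dress the counter display by height

## Robot

A 6-joint arm with a two-finger parallel gripper is mounted at the origin on a cart in front of the work surface, level with it; the furniture and walls round the work are solid. World frame = base frame: x ahead of the robot, y to its left, z up, the work surface at z = 0. Lengths are in m, angles in rad, forces in N, time in s.
With the tool pointing down it reaches from about 0.275 to 0.75 m from the base axis. Payload 10.2 kg.
Tool frame: the origin (TCP) lies at the centre of the arm's flange, where the gripper is bolted on; the fingertips stand 166 mm ahead of it and the grasp point (between the pads) lies 147 mm ahead of it (r.finger_overhang is the distance from the TCP to the fingertips, in m); z points along the fingers, y is the line along which they close (so a half turn about z gives the same grasp; the last joint's range is limited). The gripper opens to 88 mm and grips with 3 to 60 N. Pads are 18 mm wide; open, the fingers measure 123 mm over their backs; the gripper's body (75 mm by 187 mm) begins 45 mm behind the grasp point.
Start: joints at [-1.523, 0.313, 1.498, -0, 1.331, -0.223], TCP at [0.14, -0.506, 0.405] pointing down, gripper open.
Joint ranges: [-2.94, 2.94], [-0.97, 2.17], [0.19, 2.56], [-1.23, 4.37], [0.02, 3.11], [-2.88, 2.88]. Speed limits (rad/s): [2.39, 2.39, 3.01, 3.14, 3.14, 3.14].

## Interface

Orientations are given as a unit quaternion [w, x, y, z].
In Python, from rig import r gives the robot as it stands.
- The arm moves only by the tool step_arm, never from a script. Its argument "rows" is a list of rows, each a list of 6 numbers: the shift along the tool's x, y, z in m, then the turn, a rotation vector about the tool's x, y, z in degrees. A call has 1 to 20 rows; each row is the pose to reach, as a shift and turn from the pose commanded when the call began, along the tool's axes at that moment; what a row does not reach only later rows make up. A row lasts 1/12 s, in which the tool goes at most 41.7 mm and 7.16 degrees, less where a joint would pass 70% of its speed; a pose out of reach is approached as far as the arm can. A call with a gripper value outside its range is refused whole. "gripper" is the closure in counts, from 0 (fully open) to 255 (shut), set as the call begins (left out, the last holds). The fingers move at their own pace and stop on an object; "newtons" is the grip in N (left out, the last holds). Time passes only in rows, so rows that repeat a pose let the fingers close. It gives the time, the measured TCP pose, the force, the opening and the grip force at its end, in the units of the state.
- r.read_state(): the state, without advancing time (a new reading comes with each control period).
- r.get_image(name): name is "scene" or "top" or "wrist"; returns a dict with "img" (400x640x3 uint8, red, green, blue), "fovy" (degrees; the focal length in pixels is half the picture's height over the tangent of half this angle, whatever the lens; pixels are square), "cx", "cy" (the principal point, pixels), "pose" (4x4, takes a point from camera to world coordinates); the wrist camera has in their place "mount" (4x4, takes a point from camera to tool coordinates, whose origin is the TCP and whose axes are the flange's). Camera axes: x right, y down, z forward; pixel columns grow to the right and rows downward; lengths in m; the calibration is good to about 2 mm. A picture is of the moment at which its call begins: read the wrist's pose just before it. There is no depth.
- r.hand_in(): hands the job in; it is judged then, once.
The state is a dict: "time_s": time; "qpos": joint angles; "dq": joint speeds; "tau": joint torques, N m; "ee_pos": TCP position; "orientation": TCP orientation; "wrist_force": force on the tool from outside, world axes, zero at the start; "wrist_torque": the same for the moment, N m; "grip_width": finger opening in m; "finger_force": force on a finger pad.
Only numpy, scipy, OpenCV 4.12 (cv2) and the standard library are available. Lean on these libraries where they do the work, as an engineer would, in place of code of your own. Each camera call takes 0.05 s, during which the arm holds its last target. There are 200 camera calls.

## Task

Dress the display plank: stand the glue stick, the rubber stamp, the dark gift box and the roll of paper tape on the four cork mats, one in the middle of each, in order of height with the tallest on the mat next to the counter bell and the shortest on the mat farthest from it. Set each down upright as it stands now, leave the twine spool where it is, and let go of everything.

Things in the scene. Friction and masses are not known exactly. Their poses are not given: they have to be found in the camera images.
- glue_stick: White glue stick with an orange cap, standing upright: 96 mm tall, 25 mm thick (cap, the top 26 mm, 27 mm thick), about 50 g. Loose. Origin at the centre of its underside, z up.
- stamp: Rubber stamp with a dark turned handle, standing on its wooden block: 74 mm tall in all; block 40 x 40 mm and 22 mm high; the handle stands in the middle of the block, 22 mm thick at its waist (22 to 40 mm up), 26 mm thick above (40 to 74 mm up). About 60 g. Loose. Origin at the centre of its underside, z up.
- gift_box: Small gift box, dark below with a grey lid (lid fixed): 62 mm (its x) by 85 mm (its y) by 50 mm high, about 110 g. Loose. Origin at the centre of its underside, z up. At the start its long side runs away from the robot, within 0.5 rad of world x.
- tape_roll: Roll of yellow paper tape lying flat: 48 mm across, 19 mm high, about 40 g; grasp it across the outside (the hole is closed to fingers). Loose. Origin at the centre of its underside, z up.
- mark_1: Round cork mat, one of four in a row on the fixed wooden display plank, the leftmost as seen from the robot (largest y). 80 mm across, 5 mm thick, fixed; origin at the centre of its underside, so its top is 5 mm above the origin (15 mm above the table). z up.
- mark_2: Round cork mat, one of four in a row on the fixed wooden display plank, second from the left, about 110 mm from its neighbours. 80 mm across, 5 mm thick, fixed; origin at the centre of its underside, so its top is 5 mm above the origin (15 mm above the table). z up.
- mark_3: Round cork mat, one of four in a row on the fixed wooden display plank, third from the left, about 110 mm from its neighbours. 80 mm across, 5 mm thick, fixed; origin at the centre of its underside, so its top is 5 mm above the origin (15 mm above the table). z up.
- mark_4: Round cork mat, one of four in a row on the fixed wooden display plank, the rightmost (smallest y). 80 mm across, 5 mm thick, fixed; origin at the centre of its underside, so its top is 5 mm above the origin (15 mm above the table). z up.
- bell: Brass counter bell on a black foot, 84 mm across, 66 mm high, fixed on the table just beyond one end of the plank (which end changes), about 120 mm from the nearest mat; a pink candle tin 66 mm across and 30 mm high stands beyond the other end. Origin at the centre of its underside.
- twine_spool: Wooden spool of cream twine standing on its end among the goods, 64 mm across, 40 mm high, loose; not part of the job, to be left where it is. Origin on its underside, the spool's axis lies 9 mm along its -x and 4 mm along its +y from the origin.
There are look-alikes about, which are no part of the job. Leave any blue or pink look-alike of the tape_roll alone.

How it is judged:
At the end, for the whole second after the job is handed in: Counting from the mat next to the bell: glue stick, stamp, gift box, tape roll, each within 15 mm of its mat's centre, standing upright (within 0.1 rad) on the mat's top, released and at rest (((horizontal distance between bell and mark_1 below 0.2 m and horizontal distance between glue_stick and mark_1 below 0.015 m and z of glue_stick in the frame of mark_1 between 0.002 and 0.009 m and horizontal distance between stamp and mark_2 below 0.015 m and z of stamp in the frame of mark_2 between 0.002 and 0.009 m and horizontal distance between gift_box and mark_3 below 0.015 m and z of gift_box in the frame of mark_3 between 0.002 and 0.009 m and horizontal distance between tape_roll and mark_4 below 0.015 m and z of tape_roll in the frame of mark_4 between 0.002 and 0.009 m) or (horizontal distance between bell and mark_4 below 0.2 m and horizontal distance between glue_stick and mark_4 below 0.015 m and z of glue_stick in the frame of mark_4 between 0.002 and 0.009 m and horizontal distance between stamp and mark_3 below 0.015 m and z of stamp in the frame of mark_3 between 0.002 and 0.009 m and horizontal distance between gift_box and mark_2 below 0.015 m and z of gift_box in the frame of mark_2 between 0.002 and 0.009 m and horizontal distance between tape_roll and mark_1 below 0.015 m and z of tape_roll in the frame of mark_1 between 0.002 and 0.009 m)) and angle between each of glue_stick, stamp, gift_box, tape_roll's own z axis and vertical below 0.1 rad and linear speed of each of glue_stick, stamp, gift_box, tape_roll below 0.02 m/s and angular speed of each of glue_stick, stamp, gift_box, tape_roll below 0.5 rad/s); the robot touches nothing.
It fails at once if the twine spool is displaced by more than 20 mm (distance of twine_spool from where it was at the start of the episode above 0.02 m).
It also fails if it takes over 106 s, if anything falls off the work surface, if the arm or the gripper's body presses on something with over 40 N, if the wrist force passes 120 N, or if a joint passes its speed limit or range.

## Working session

There is one attempt and no reset: what is moved stays moved. The work goes in short steps, Python scripts to look and compute and a tool call to move; the robot and the scene stay as the last step left them, time stands still between calls to the robot, and variables do not carry over. Pictures are saved under pics/ and viewed, at most 14 in all, crops included, and the job is handed in when it is done.

Besides the shell and the picture viewer there is one more tool, called after "Request:" as name(argument=value, ...) on one line, values as JSON. step_arm: Moves the arm, as the interface text tells. Its arguments: {"type":"object","properties":{"rows":{"type":"array","items":{"type":"array","items":{"type":"number"}}},"gripper":{"type":"number"},"newtons":{"type":"number"}},"required":["rows"]}

```bash
mkdir -p pics; ls
python3 - <<'E'
from rig import r
import cv2,json,numpy as np
s=r.read_state();print(s)
for n in("scene","top"):
    d=r.get_image(n);cv2.imwrite(f"pics/{n}0.png",d["img"][:,:,::-1]);print(n,d["fovy"],d["cx"],d["cy"],np.round(d["pose"],4).tolist())
d=r.get_image("wrist");print(d["fovy"],d["cx"],d["cy"],np.round(d["mount"],4).tolist())
E
```

```text
pics
{'time_s': 0.0, 'qpos': array([-1.52341583e+00,  3.13406401e-01,  1.49846978e+00, -8.58911066e-06,
        1.33101456e+00, -2.23403574e-01]), 'dq': array([-1.09766925e-04, -1.16771649e-03, -1.13048214e-05,  6.02785222e-05,
       -7.64018269e-05,  1.18499640e-04]), 'tau': array([ 2.06969080e-04, -4.02208328e+01, -2.52267516e+01,  6.94338279e-02,
        3.52750230e-02, -9.99235817e-05]), 'ee_pos': array([ 0.14041381, -0.50581753,  0.40417094]), 'orientation': array([-6.46899459e-04,  9.90848144e-01,  1.34979752e-01,  5.28948497e-05]), 'wrist_force': array([-0.46648175,  0.12423466, -0.59328547]), 'wrist_torque': array([-0.01129275, -0.01495894,  0.03698599]), 'finger_force': 0.0, 'grip_width': 0.08825992637782613}
scene 55.64507800514192 319.44809510744716 200.6903492523332 [[-0.5362, -0.605, 0.5885, -0.0335], [-0.8441, 0.3864, -0.3718, 0.3479], [-0.0025, -0.6961, -0.7179, 0.745], [0.0, 0.0, 0.0, 1.0]]
top 51.31104886443975 320.26938259272043 200.51680378653722 [[-0.0269, -0.9951, 0.0954, 0.4193], [-0.9996, 0.0269, -0.0011, 0.0181], [-0.0015, -0.0954, -0.9954, 1.2816], [0.0, 0.0, 0.0, 1.0]]
63.69438487748303 317.4961360401476 198.77291169469504 [[-0.0002, -0.9574, -0.2886, 0.0743], [1.0, -0.0005, 0.001, 0.0002], [-0.0011, -0.2886, 0.9574, 0.0201], [0.0, 0.0, 0.0, 1.0]]
```

View pics/scene0.png

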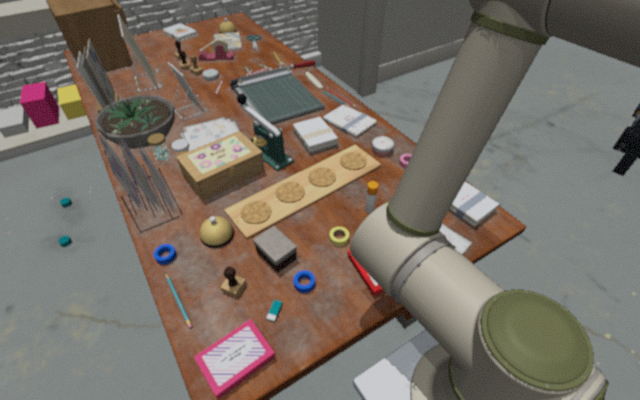

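View pics/top0.png

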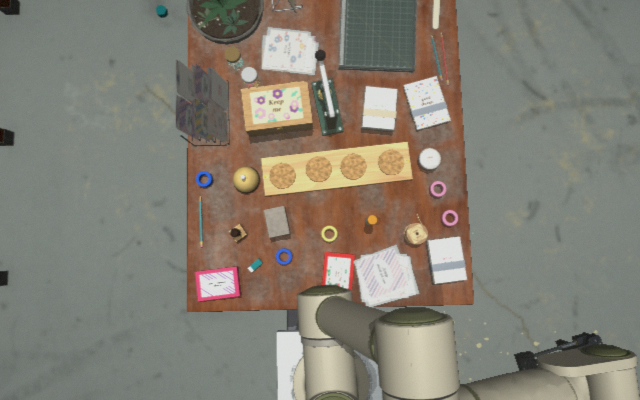

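Top view: bell at (246,179) by the left end, so glue→mark_1, stamp→mark_2, box→mark_3, tape→mark_4. 

Candidates:
- **Tape:** yellow (330,233). The blue rings (204,179) and (284,256) and the pink rings (438,188) and (450,217) are look-alikes.
- **Glue:** orange cap (372,219).
- **Stamp:** (237,232). Other dark-handled things are far back on the table.
- **Gift box:** grey (277,223). White boxes at (380,108), (427,102) and (447,260) are not it.
- **Spool:** (415,233).

```bash
cat > h.py <<'E'
from rig import r
import cv2,numpy as np
from scipy.spatial.transform import Rotation as R
def cam(n):
    s=r.read_state();d=r.get_image(n)
    if n=="wrist":
        T=np.eye(4);T[:3,:3]=rot(s).as_matrix();T[:3,3]=s["ee_pos"];d["pose"]=T@d["mount"]
    return d
def rot(s): q=s["orientation"];return R.from_quat([q[1],q[2],q[3],q[0]])
def ray(d,u,v,z):
    f=200/np.tan(np.radians(d["fovy"]/2));P=np.array(d["pose"])
    w=P[:3,:3]@[(u-d["cx"])/f,(v-d["cy"])/f,1];return P[:3,3]+w*(z-P[2,3])/w[2]
def proj(d,p):
    f=200/np.tan(np.radians(d["fovy"]/2));P=np.array(d["pose"]);c=P[:3,:3].T@(np.array(p)-P[:3,3])
    return d["cx"]+f*c[0]/c[2],d["cy"]+f*c[1]/c[2]
def blob(m,x0=0,y0=0):
    cs,_=cv2.findContours(m.astype(np.uint8),cv2.RETR_EXTERNAL,cv2.CHAIN_APPROX_NONE)
    c=max(cs,key=cv2.contourArea);(x,y),(w,h),a=cv2.minAreaRect(c);M=cv2.moments(cv2.convexHull(c))
    return M["m10"]/M["m00"]+x0,M["m01"]/M["m00"]+y0,(w,h,a),cv2.convexHull(c).reshape(-1,2)+[x0,y0]
def move(x,y,zgrasp,yaw=None):
    "print row: grasp point to x,y,z ; yaw = world direction of tool x"
    s=r.read_state();o=rot(s);t=np.array([x,y,zgrasp+.147])
    a=o.as_matrix()[:2,0];cur=np.arctan2(a[1],a[0]);yaw=cur if yaw is None else yaw
    N=np.column_stack([[np.cos(yaw),np.sin(yaw),0],[np.sin(yaw),-np.cos(yaw),0],[0,0,-1]])
    d=o.inv().apply(t-s["ee_pos"]);rv=np.degrees((o.inv()*R.from_matrix(N)).as_rotvec())
    print("row",np.round(d,4),np.round(rv,2),"yaw",round(cur,3),"t",round(s["time_s"],2))
E
python3 - <<'E'
from h import *
d=cam("top");im=d["img"];hsv=cv2.cvtColor(im,cv2.COLOR_RGB2HSV)
def w(u,v,n=22): 
    return hsv[v-n:v+n,u-n:u+n].astype(int),u-n,v-n
for nm,u,v,z,n,f in [
 ("tape",330,233,.019,15,lambda h:(h[...,0]>22)&(h[...,0]<40)&(h[...,1]>90)&(h[...,2]>90)),
 ("glue",372,219,.096,12,lambda h:(h[...,0]>8)&(h[...,0]<24)&(h[...,1]>170)&(h[...,2]>120)),
 ("gift",277,223,.05,25,lambda h:(h[...,1]<70)&(h[...,2]>70)),
 ("stamph",236,231,.074,10,lambda h:(h[...,2]<60)),
 ("bell",246,179,.03,22,lambda h:(h[...,0]>18)&(h[...,0]<32)&(h[...,1]>90)),
 ("plank",337,168,.010,80,lambda h:(h[...,0]>15)&(h[...,0]<30)&(h[...,2]>170))]:
    h,x0,y0=w(u,v,n)
    try:
        b=blob(f(h),x0,y0);print(nm,np.round(b[:2],1),np.round(b[2],1),ray(d,b[0],b[1],z).round(4))
    except Exception as e: print(nm,e)
for u,v in[(283,175),(319,169),(354,166),(390,163)]:
    h,x0,y0=w(u,v,18);b=blob((h[...,2]<185)&(h[...,0]<25),x0,y0);print("mat",np.round(b[:2],1),np.round(b[2],1),ray(d,b[0],b[1],.015).round(4))
print("spool",ray(d,415,233,.04).round(3))
c=np.hstack([cv2.resize(im[200:270,215:305],None,fx=4,fy=4,interpolation=2),cv2.resize(im[200:270,305:395],None,fx=4,fy=4,interpolation=2)])
c2=cv2.resize(im[135:205,255:435],None,fx=4,fy=4,interpolation=2)
cv2.imwrite("pics/crop.png",np.vstack([c,c2])[:,:,::-1])
E
```

```text
tape [328.7 233.4] [15. 15. 90.] [ 0.4399 -0.0062  0.019 ]
glue [372.  219.4] [ 9.  8. 90.] [ 0.4749 -0.1289  0.096 ]
gift [276.4 221.7] [29.2 21.6 78.7] [0.478  0.1481 0.05  ]
stamph [235.2 232.7] [ 7.  8. 90.] [0.4483 0.2651 0.074 ]
bell [245.5 179.1] [25. 25. 90.] [0.6107 0.2418 0.03  ]
plank [335.9 168.2] [ 38.  149.   83.5] [ 0.6402 -0.0344  0.01  ]
mat [271.4 174. ] [ 6.  3. 90.] [0.6266 0.1648 0.015 ]
mat [307.1 151.7] [ 2. 18. 90.] [0.6933 0.0532 0.015 ]
mat [342.3 165.5] [ 3.5  6.3 18.4] [ 0.6474 -0.054   0.015 ]
mat [379.9 160.4] [ 7.  4. 90.] [ 0.6599 -0.1705  0.015 ]
spool [ 0.434 -0.262  0.04 ]
```

View pics/crop.png

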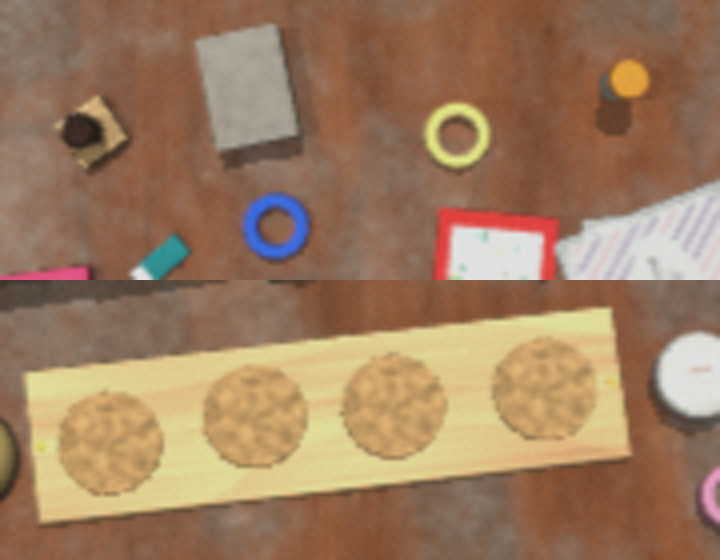

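The crop shows stamp, grey-lidded box (long side yaw ≈0.2), yellow tape ring and orange cap clearly. The mats' pixel centres are about (282.5,175.5), (318.7,169), (353.5,166.5) and (391,162).

Run:
```python
from h import *
d=cam("top");im=d["img"];hsv=cv2.cvtColor(cv2.GaussianBlur(im,(5,5),0),cv2.COLOR_RGB2HSV)
for u,v in[(282,175),(319,169),(353,166),(391,162)]:
    n=16;g=hsv[v-n:v+n,u-n:u+n,0];t,m=cv2.threshold(g,0,1,cv2.THRESH_BINARY_INV+cv2.THRESH_OTSU)
    b=blob(m,u-n,v-n);print("mat",t,np.round(b[:2],1),np.round(b[2],1),ray(d,b[0],b[1],.015).round(4), ray(d,u,v,.015).round(4))
move(.44,-.006,.16,-.3)
```

```text
mat 20.0 [282.  174.5] [25. 31. 90.] [0.6242 0.132  0.015 ] [0.6227 0.1321 0.015 ]
mat 20.0 [318.3 168. ] [26.2 28.6 68.2] [0.6413 0.0201 0.015 ] [0.6383 0.0179 0.015 ]
mat 20.0 [352.6 165.8] [26.6 26.2 39.8] [ 0.6453 -0.0859  0.015 ] [ 0.6448 -0.087   0.015 ]
mat 20.0 [392.3 163.4] [28. 29. 90.] [ 0.6497 -0.2082  0.015 ] [ 0.6541 -0.2045  0.015 ]
row [ 0.4223 -0.4015  0.0978] [-3.000e-02  0.000e+00  3.271e+01] yaw 0.271 t 0.25
```

Request:
step_arm(rows=[[0.422,-0.4,0.098,0,0,32.7],[0.422,-0.4,0.098,0,0,32.7],[0.422,-0.4,0.098,0,0,32.7],[0.422,-0.4,0.098,0,0,32.7],[0.422,-0.4,0.098,0,0,32.7],[0.422,-0.4,0.098,0,0,32.7],[0.422,-0.4,0.098,0,0,32.7],[0.422,-0.4,0.098,0,0,32.7],[0.422,-0.4,0.098,0,0,32.7],[0.422,-0.4,0.098,0,0,32.7],[0.422,-0.4,0.098,0,0,32.7],[0.422,-0.4,0.098,0,0,32.7],[0.422,-0.4,0.098,0,0,32.7],[0.422,-0.4,0.098,0,0,32.7],[0.422,-0.4,0.098,0,0,32.7],[0.422,-0.4,0.098,0,0,32.7],[0.422,-0.4,0.098,0,0,32.7]], gripper=0, newtons=15)

```text
time_s: 1.67
ee_pos: [0.4399, -0.0078, 0.3067]
orientation: [0.0, 0.989, -0.149, -0.0]
wrist_force: [-0.2, -0.6, 1.2]
grip_width: 0.0882
finger_force: 0.0
```

Run:
```python
from h import *
d=cam("wrist");cv2.imwrite("pics/w1.png",d["img"][:,:,::-1])
h=cv2.cvtColor(d["img"],cv2.COLOR_RGB2HSV).astype(int)
u,v=proj(d,[.44,-.006,.019]);print(u,v)
b=blob((h[...,0]>24)&(h[...,0]<36)&(h[...,1]>90)&(h[...,2]>90));print(b[:3],ray(d,b[0],b[1],.019))
move(.44,-.006,.021,-.3)
```

```text
314.7385884854788 192.35647098144776
(316.205874354093, 186.65234339588432, (40.15350341796875, 54.12451171875, 76.32869720458984)) [ 0.44448126 -0.00871235  0.019     ]
row [-0.0005 -0.0025  0.1389] [ 0.02  0.   -0.03] yaw -0.3 t 1.72
```

View pics/w1.png

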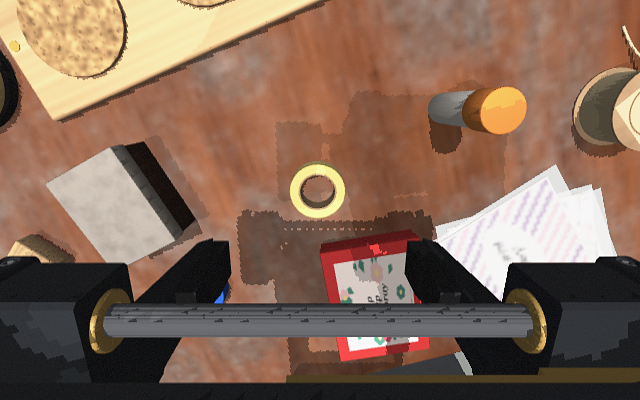

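The wrist view shows the tape ring centred at (317,190), the glue at (495,110) and the box at (125,205), all within about 3 mm of the estimates. The descent path is clear.

Request:
step_arm(rows=[[0.001,0,0.04,0,0,0],[0.001,0,0.08,0,0,0],[0.001,0,0.11,0,0,0],[0.001,0,0.13,0,0,0],[0.001,0,0.139,0,0,0],[0.001,0,0.139,0,0,0]])

```text
time_s: 2.22
ee_pos: [0.4406, -0.0092, 0.1676]
orientation: [-0.0, 0.989, -0.151, -0.001]
wrist_force: [0.2, 0.7, -0.2]
grip_width: 0.0879
finger_force: 0.0
```

Request:
step_arm(rows=[[0,0,0,0,0,0],[0,0,0,0,0,0],[0,0,0,0,0,0],[0,0,0,0,0,0],[0,0,0,0,0,0],[0,0,0,0,0,0],[0,0,0,0,0,0],[0,0,-0.03,0,0,0],[0,0,-0.07,0,0,0],[0,0,-0.1,0,0,0],[0,0,-0.1,0,0,0]], gripper=255, newtons=15)

```text
time_s: 3.13
ee_pos: [0.442, -0.008, 0.2726]
orientation: [0.001, 0.989, -0.149, 0.005]
wrist_force: [0.8, 0.0, -0.2]
grip_width: 0.0474
finger_force: 15.1
```

Run:
```python
from h import *
d=cam("wrist");cv2.imwrite("pics/w2.png",d["img"][:,:,::-1])
move(.6545,-.2045,.12,-.3)
```

```text
row [0.2616 0.125  0.0044] [-0.01 -0.32  0.02] yaw -0.3 t 3.18
```

Request:
step_arm(rows=[[0.03,0,-0.04,0,0,0],[0.07,0.02,-0.04,0,0,0],[0.11,0.04,-0.04,0,0,0],[0.14,0.06,-0.04,0,0,0],[0.17,0.08,-0.04,0,0,0],[0.2,0.09,-0.04,0,0,0],[0.23,0.11,-0.04,0,0,0],[0.24,0.125,-0.04,0,0,0],[0.24,0.125,-0.04,0,0,0],[0.24,0.125,-0.04,0,0,0]])

```text
time_s: 4.02
ee_pos: [0.6332, -0.1986, 0.3054]
orientation: [-0.001, 0.989, -0.15, -0.002]
wrist_force: [-0.8, 0.6, -0.4]
grip_width: 0.0471
finger_force: 15.1
```

Run:
```python
from h import *
d=cam("wrist");cv2.imwrite("pics/w3.png",d["img"][:,:,::-1])
for p in[(.6545,-.2045,.015),(.644,-.0876,.015)]: print(np.round(proj(d,p)))
move(.6545,-.2045,.037)
```

```text
[316. 165.]
[194. 215.]
row [0.0228 0.0002 0.122 ] [-0.04  0.15 -0.  ] yaw -0.3 t 4.07
```

View pics/w3.png

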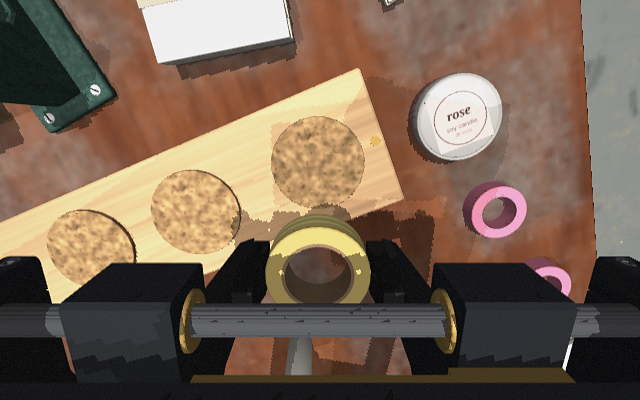

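Wrist view: tape gripped at (318,265), mat_4 centre (318,161), mat_3 (195,211), mat_2 (91,250).

Run:
```python
from h import *
d=cam("wrist")
for p in[(318,161.5),(195.5,211.5),(91,250)]: print(ray(d,*p,.015).round(4))
p=ray(d,318,161.5,.015);move(p[0],p[1],.0375)
```

```text
[ 0.657  -0.2059  0.015 ]
[ 0.6463 -0.0885  0.015 ]
[0.6401 0.0188 0.015 ]
row [0.0256 0.0012 0.1222] [-0.03  0.11 -0.  ] yaw -0.299 t 4.12
```

Request:
step_arm(rows=[[0.025,0.001,0.03,0,0,0],[0.025,0.001,0.07,0,0,0],[0.025,0.001,0.1,0,0,0],[0.025,0.001,0.115,0,0,0],[0.025,0.001,0.121,0,0,0],[0.025,0.001,0.121,0,0,0],[0.025,0.001,0.121,0,0,0]])

```text
time_s: 4.7
ee_pos: [0.6572, -0.206, 0.1881]
orientation: [0.0, 0.989, -0.149, 0.001]
wrist_force: [-0.2, 0.8, 0.2]
grip_width: 0.048
finger_force: 15.1
```

Request:
step_arm(rows=[[0,0,0,0,0,0],[0,0,0,0,0,0],[0,0,0,0,0,0],[0,0,0,0,0,0],[0,0,0,0,0,0],[0,0,-0.02,0,0,0],[0,0,-0.05,0,0,0],[0,0,-0.09,0,0,0],[0,0,-0.13,0,0,0],[0,0,-0.13,0,0,0],[0,0,-0.13,0,0,0]], gripper=0)

```text
time_s: 5.62
ee_pos: [0.657, -0.2065, 0.3195]
orientation: [0.001, 0.989, -0.149, 0.002]
wrist_force: [-0.7, -0.6, -1.0]
grip_width: 0.0879
finger_force: 0.0
```

Run:
```python
from h import *
d=cam("wrist");cv2.imwrite("pics/w4.png",d["img"][:,:,::-1])
print(proj(d,(.656,-.2055,.034)))
move(.478,.148,.16,.2)
```

```text
(np.float64(315.8064235024095), np.float64(195.77575380423875))
row [-0.2756 -0.2858  0.0098] [ 2.000e-02 -4.000e-02 -2.864e+01] yaw -0.3 t 5.67
```

View pics/w4.png

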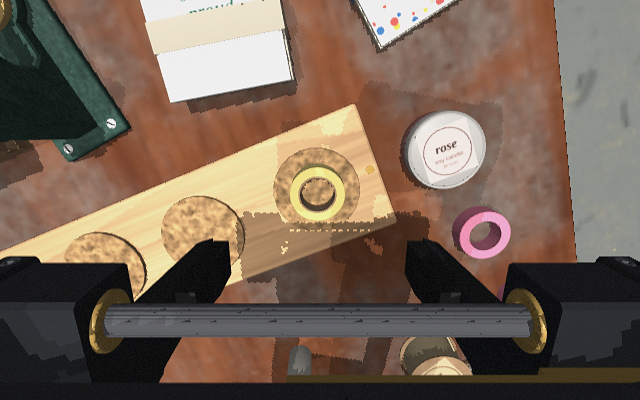

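The tape stands on mat_4: ring (317,193), mat centre (316,188). Next the gift box.

Request:
step_arm(rows=[[-0.275,-0.286,0.01,0,0,-28.6],[-0.275,-0.286,0.01,0,0,-28.6],[-0.275,-0.286,0.01,0,0,-28.6],[-0.275,-0.286,0.01,0,0,-28.6],[-0.275,-0.286,0.01,0,0,-28.6],[-0.275,-0.286,0.01,0,0,-28.6],[-0.275,-0.286,0.01,0,0,-28.6],[-0.275,-0.286,0.01,0,0,-28.6],[-0.275,-0.286,0.01,0,0,-28.6],[-0.275,-0.286,0.01,0,0,-28.6],[-0.275,-0.286,0.01,0,0,-28.6],[-0.275,-0.286,0.01,0,0,-28.6],[-0.275,-0.286,0.01,0,0,-28.6]])

```text
time_s: 6.75
ee_pos: [0.479, 0.1473, 0.306]
orientation: [0.0, 0.995, 0.099, -0.001]
wrist_force: [0.3, -0.5, 0.1]
grip_width: 0.0879
finger_force: 0.0
```

Run:
```python
from h import *
import copy
d=cam("wrist");cv2.imwrite("pics/w5.png",d["img"][:,:,::-1])
h=cv2.cvtColor(d["img"],cv2.COLOR_RGB2HSV).astype(int)
m=(h[...,1]<60)&(h[...,2]>80);m[255:]=0
b=blob(m);c=cv2.boxPoints(cv2.minAreaRect(b[3].astype(np.float32)));print(b[:3],ray(d,b[0],b[1],.05).round(4));print(np.array([ray(d,*q,.05)[:2] for q in c]).round(4).tolist(),proj(d,(.478,.148,.05)))
move(.478,.148,.03,.2)
t=cam("top");i=t["img"];hh=cv2.cvtColor(i,cv2.COLOR_RGB2HSV)[140:190,370:412].astype(int)
b=blob((hh[...,0]>26)&(hh[...,0]<36)&(hh[...,1]>100),370,140);print("tape",b[:3],ray(t,b[0],b[1],.034))
```

```text
(316.6817410635933, 197.9279042103005, (83.2152099609375, 107.46504211425781, 1.2188751697540283)) [0.4825 0.1482 0.05  ]
[[0.4313, 0.1731], [0.5166, 0.1852], [0.5273, 0.1255], [0.443, 0.1071]] (np.float64(315.76349200905736), np.float64(203.44927435414516))
row [-0.0009 -0.0012  0.1291] [ 0.    0.06 -0.11] yaw 0.198 t 6.8
tape (392.02095808383234, 160.15069860279442, (14.0, 14.0, 90.0)) [ 0.6561629  -0.20451225  0.034     ]
```

View pics/w5.png

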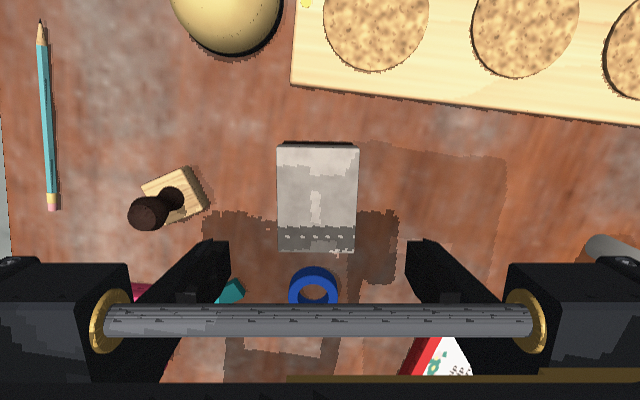

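The box lid is square to the fingers at (317,198), the stamp is at (150,210), and nothing is in the way.

Request:
step_arm(rows=[[0.002,-0.001,0.04,0,0,0],[0.002,-0.001,0.075,0,0,0],[0.002,-0.001,0.105,0,0,0],[0.002,-0.001,0.124,0,0,0],[0.002,-0.001,0.124,0,0,0],[0.002,-0.001,0.124,0,0,0]])

```text
time_s: 7.35
ee_pos: [0.4809, 0.1486, 0.1825]
orientation: [-0.0, 0.995, 0.099, -0.001]
wrist_force: [0.1, -0.6, -0.1]
grip_width: 0.0884
finger_force: 0.0
```

Request:
step_arm(rows=[[0,0,0,0,0,0],[0,0,0,0,0,0],[0,0,0,0,0,0],[0,0,0,0,0,0],[0,0,0,0,0,0],[0,0,0,0,0,0],[0,0,-0.03,0,0,0],[0,0,-0.07,0,0,0],[0,0,-0.11,0,0,0],[0,0,-0.11,0,0,0]], gripper=255, newtons=25)

```text
time_s: 8.18
ee_pos: [0.4816, 0.1496, 0.2996]
orientation: [0.0, 0.995, 0.1, 0.006]
wrist_force: [0.5, 0.5, -0.4]
grip_width: 0.0618
finger_force: 24.9
```

Run:
```python
from h import *
move(.6455,-.088,.147,.2)
move(.6455,-.088,.147,0)
```

```text
row [0.1135 0.2654 0.0073] [ 0.09 -0.68 -0.02] yaw 0.2 t 8.18
row [0.1135 0.2654 0.0073] [ 0.02 -0.69 11.44] yaw 0.2 t 8.18
```

Request:
step_arm(rows=[[0.012,0.03,0,0,0,5.7],[0.028,0.066,0,0,0,5.7],[0.043,0.102,0,0,0,5.7],[0.058,0.138,0,0,0,5.7],[0.073,0.174,0,0,0,5.7],[0.088,0.21,0,0,0,5.7],[0.102,0.24,0,0,0,5.7],[0.113,0.265,0,0,0,5.7],[0.113,0.265,0,0,0,5.7],[0.113,0.265,0,0,0,5.7]])

```text
time_s: 9.02
ee_pos: [0.6438, -0.0891, 0.2916]
orientation: [-0.0, 0.999, 0.049, -0.001]
wrist_force: [0.1, 0.6, -1.1]
grip_width: 0.0617
finger_force: 24.9
```

Run:
```python
from h import *
move(.6455,-.088,.0515,.1)
d=cam("wrist");cv2.imwrite("pics/w6.png",d["img"][:,:,::-1]);print([np.round(proj(d,p)) for p in[(.6225,.131,.015),(.64,.019,.015),(.656,-.2055,.015),(.6455,-.088,.015),(.6455,-.088,.147)]])
```

```text
row [ 0.0019 -0.0008  0.0931] [-0.04  0.06 -0.11] yaw 0.098 t 9.02
[array([ 50., 195.]), array([186., 187.]), array([458., 194.]), array([316., 193.]), array([315., 276.])]
```

View pics/w6.png

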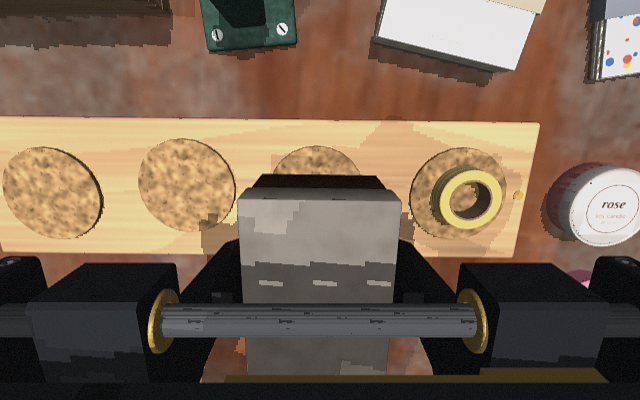

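Mats 1 and 2 are at (53,192) and (187,186), as predicted. The box is held squarely.

Request:
step_arm(rows=[[0.002,-0.001,0.035,0,0,0],[0.002,-0.001,0.065,0,0,0],[0.002,-0.001,0.085,0,0,0],[0.002,-0.001,0.093,0,0,0],[0.002,-0.001,0.093,0,0,0],[0.002,-0.001,0.093,0,0,0]])

```text
time_s: 9.57
ee_pos: [0.6455, -0.0859, 0.2003]
orientation: [0.0, 0.999, 0.05, 0.0]
wrist_force: [0.2, -0.1, -0.7]
grip_width: 0.0619
finger_force: 24.9
```

Request:
step_arm(rows=[[0,0,0,0,0,0],[0,0,0,0,0,0],[0,0,0,0,0,0],[0,0,0,0,0,0],[0,0,-0.02,0,0,0],[0,0,-0.05,0,0,0],[0,0,-0.09,0,0,0],[0,0,-0.12,0,0,0],[0,0,-0.12,0,0,0],[0,0,-0.12,0,0,0]], gripper=0)

```text
time_s: 10.4
ee_pos: [0.6456, -0.0869, 0.3215]
orientation: [0.001, 0.999, 0.05, 0.002]
wrist_force: [-0.6, 0.6, -0.8]
grip_width: 0.0883
finger_force: 0.0
```

Run:
```python
from h import *
# stamp block from the top view: estimate handle-top
move(.4483,.2651,.18,.1)
s=r.read_state();print(s["qpos"].round(2))
```

```text
row [-0.1613 -0.3699 -0.0066] [ 0.08 -0.19 -0.02] yaw 0.1 t 10.4
[-0.31  0.66  1.19  0.    1.29  1.16]
```

Request:
step_arm(rows=[[-0.161,-0.37,-0.01,0,0,0],[-0.161,-0.37,-0.01,0,0,0],[-0.161,-0.37,-0.01,0,0,0],[-0.161,-0.37,-0.01,0,0,0],[-0.161,-0.37,-0.01,0,0,0],[-0.161,-0.37,-0.01,0,0,0],[-0.161,-0.37,-0.01,0,0,0],[-0.161,-0.37,-0.01,0,0,0],[-0.161,-0.37,-0.01,0,0,0],[-0.161,-0.37,-0.01,0,0,0],[-0.161,-0.37,-0.01,0,0,0],[-0.161,-0.37,-0.01,0,0,0],[-0.161,-0.37,-0.01,0,0,0]])

```text
time_s: 11.48
ee_pos: [0.4488, 0.2648, 0.3288]
orientation: [0.0, 0.999, 0.05, -0.001]
wrist_force: [0.3, 0.1, 0.1]
grip_width: 0.0881
finger_force: 0.0
```

Run:
```python
from h import *
d=cam("wrist");cv2.imwrite("pics/w7.png",d["img"][:,:,::-1]);print([np.round(proj(d,p)) for p in[(.4483,.2651,.074)]])
move(.4483,.2651,.058)
t=cam("top");cv2.imwrite("pics/t7.png",cv2.resize(t["img"][140:250,190:430],None,fx=3,fy=3)[:,:,::-1])
h=cv2.cvtColor(t["img"],cv2.COLOR_RGB2HSV).astype(int)[140:195,335:375];b=blob((h[...,1]<60)&(h[...,2]>60),335,140);print(b[:3],ray(t,b[0],b[1],.065))
```

```text
[array([316., 203.])]
row [-0.0005 -0.0008  0.124 ] [0.03 0.07 0.  ] yaw 0.099 t 11.53
(353.5204975968335, 164.04608425219112, (28.8226318359375, 20.981992721557617, 83.6598129272461)) [ 0.64169306 -0.08459922  0.065     ]
```

View pics/w7.png

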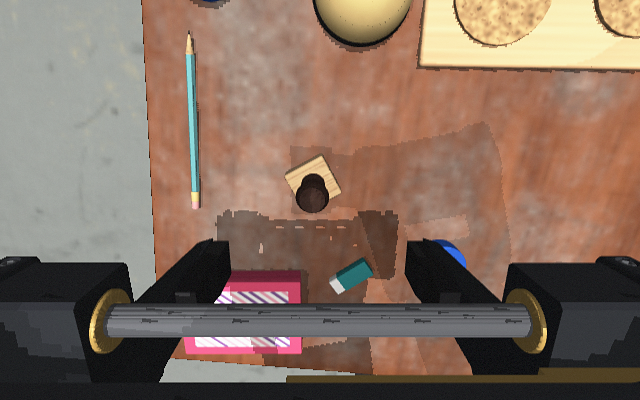

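The stamp handle top is at (312,194), 9 px ahead of the prediction, so I shift about +6 mm in x and −3 mm in y. The box's place on mat 3 is good to about 5 mm.

Request:
step_arm(rows=[[0.006,-0.003,0.04,0,0,0],[0.006,-0.003,0.08,0,0,0],[0.006,-0.003,0.11,0,0,0],[0.006,-0.003,0.123,0,0,0],[0.006,-0.003,0.123,0,0,0],[0.006,-0.003,0.123,0,0,0]])

```text
time_s: 12.08
ee_pos: [0.4548, 0.2681, 0.2066]
orientation: [0.0, 0.999, 0.049, -0.0]
wrist_force: [0.2, -0.2, 0.3]
grip_width: 0.0881
finger_force: 0.0
```

Request:
step_arm(rows=[[0,0,0,0,0,0],[0,0,0,0,0,0],[0,0,0,0,0,0],[0,0,0,0,0,0],[0,0,0,0,0,0],[0,0,0,0,0,0],[0,0,0,0,0,0],[0,0,0,0,0,0],[0,0,0,0,0,0],[0,0,-0.03,0,0,0],[0,0,-0.07,0,0,0],[0,0,-0.11,0,0,0],[0,0,-0.11,0,0,0]], gripper=255, newtons=20)

```text
time_s: 13.17
ee_pos: [0.4551, 0.2693, 0.3238]
orientation: [-0.002, 0.999, 0.05, 0.006]
wrist_force: [-0.1, -0.1, 0.4]
grip_width: 0.025
finger_force: 20.0
```

Run:
```python
from h import *
move(.640,.019,.169)
```

```text
row [0.1589 0.2675 0.0089] [-0.15 -0.67  0.  ] yaw 0.1 t 13.17
```

Request:
step_arm(rows=[[0.016,0.027,0,0,0,0],[0.036,0.06,0,0,0,0],[0.056,0.093,0,0,0,0],[0.075,0.127,0,0,0,0],[0.095,0.16,0,0,0,0],[0.115,0.193,0,0,0,0],[0.135,0.227,0,0,0,0],[0.15,0.252,0,0,0,0],[0.159,0.267,0,0,0,0],[0.159,0.267,0,0,0,0],[0.159,0.267,0,0,0,0],[0.159,0.267,0,0,0,0]])

```text
time_s: 14.17
ee_pos: [0.6386, 0.0198, 0.3163]
orientation: [-0.0, 0.999, 0.05, -0.0]
wrist_force: [0.0, 0.7, -0.0]
grip_width: 0.0248
finger_force: 20.0
```

Run:
```python
from h import *
move(.640,.019,.0756)
d=cam("wrist");cv2.imwrite("pics/w8.png",d["img"][:,:,::-1]);print([np.round(proj(d,p)) for p in[(.6235,.130,.015),(.64,.019,.015)]])
```

```text
row [0.0014 0.0009 0.0937] [-0.03  0.05 -0.  ] yaw 0.1 t 14.17
[array([194., 192.]), array([318., 186.])]
```

View pics/w8.png

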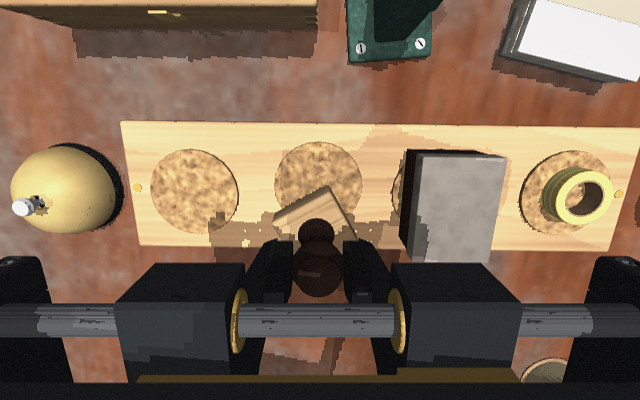

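Wrist view: stamp held upright at (318,270), mat_2 at (318,185), mat_1 at (194,191). I'll open only partly beside the box.

Request:
step_arm(rows=[[0.001,0.001,0.035,0,0,0],[0.001,0.001,0.065,0,0,0],[0.001,0.001,0.085,0,0,0],[0.001,0.001,0.094,0,0,0],[0.001,0.001,0.094,0,0,0],[0.001,0.001,0.094,0,0,0],[0.001,0.001,0.094,0,0,0]])

```text
time_s: 14.8
ee_pos: [0.6398, 0.019, 0.2229]
orientation: [0.0, 0.999, 0.05, -0.0]
wrist_force: [0.2, -0.0, 0.5]
grip_width: 0.0242
finger_force: 19.7
```

Request:
step_arm(rows=[[0,0,0,0,0,0],[0,0,0,0,0,0],[0,0,0,0,0,0],[0,0,0,0,0,0],[0,0,-0.02,0,0,0],[0,0,-0.05,0,0,0],[0,0,-0.09,0,0,0],[0,0,-0.12,0,0,0],[0,0,-0.12,0,0,0],[0,0,-0.12,0,0,0]], gripper=140)

```text
time_s: 15.63
ee_pos: [0.6401, 0.0181, 0.3443]
orientation: [0.0, 0.999, 0.05, 0.002]
wrist_force: [-0.2, 0.5, -1.6]
grip_width: 0.0398
finger_force: 0.0
```

Run:
```python
from h import *
move(.4749,-.1289,.2,.1)
```

```text
row [-0.179   0.1298 -0.0032] [ 0.05 -0.18 -0.02] yaw 0.1 t 15.63
```

Request:
step_arm(rows=[[-0.179,0.13,0,0,0,0],[-0.179,0.13,0,0,0,0],[-0.179,0.13,0,0,0,0],[-0.179,0.13,0,0,0,0],[-0.179,0.13,0,0,0,0],[-0.179,0.13,0,0,0,0],[-0.179,0.13,0,0,0,0],[-0.179,0.13,0,0,0,0],[-0.179,0.13,0,0,0,0]], gripper=0)

```text
time_s: 16.38
ee_pos: [0.4755, -0.1285, 0.3421]
orientation: [-0.0, 0.999, 0.05, -0.0]
wrist_force: [0.5, -0.2, 0.0]
grip_width: 0.088
finger_force: 0.0
```

Run:
```python
from h import *
d=cam("wrist");cv2.imwrite("pics/w9.png",d["img"][:,:,::-1])
h=cv2.cvtColor(d["img"],cv2.COLOR_RGB2HSV).astype(int)
m=(h[...,0]>8)&(h[...,0]<22)&(h[...,1]>190)&(h[...,2]>120);m[260:]=0
b=blob(m);p=ray(d,b[0],b[1],.096);print(b[:3],p,proj(d,(.4749,-.1289,.096)))
move(p[0],p[1],.08)
```

```text
Traceback (most recent call last):
  File "h.py", line 19, in blob
    return M["m10"]/M["m00"]+x0,M["m01"]/M["m00"]+y0,(w,h,a),cv2.convexHull(c).reshape(-1,2)+[x0,y0]
           ~~~~~~~~^~~~~~~~~
ZeroDivisionError: float division by zero
```

View pics/w9.png

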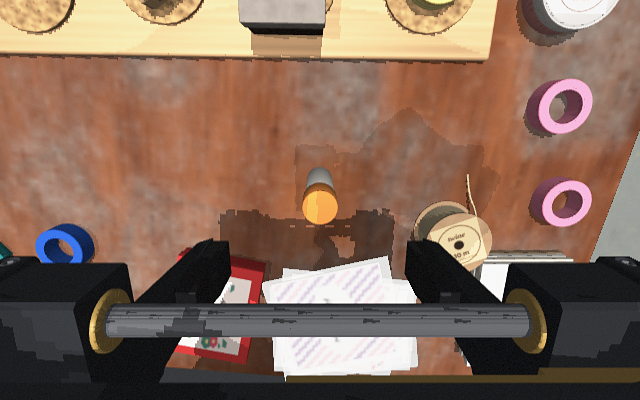

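The glue's cap top is at (320,208), and the spool at (455,238) is well clear.

Run:
```python
from h import *
d=cam("wrist");p=ray(d,320,208,.096);print(p,proj(d,(.4749,-.1289,.096)))
move(p[0],p[1],.08)
t=cam("top");cv2.imwrite("pics/t9.png",cv2.resize(t["img"][130:260,185:435],None,fx=3,fy=3)[:,:,::-1])
```

```text
[ 0.47480248 -0.13059202  0.096     ] (np.float64(317.7373576321539), np.float64(207.65734188730568))
row [-0.001   0.0022  0.1152] [-0.03  0.03 -0.  ] yaw 0.101 t 16.48
```

View pics/t9.png

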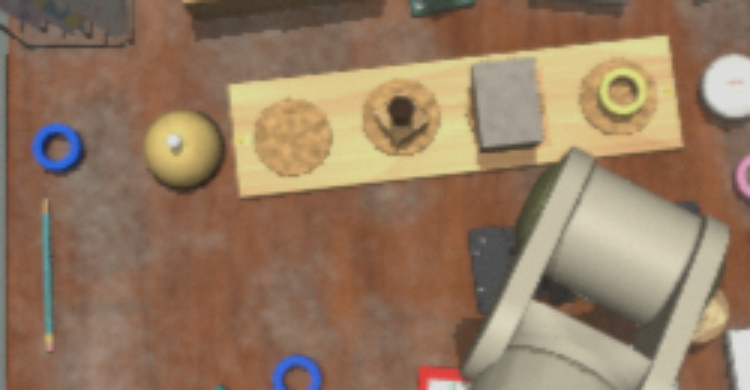

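The top crop shows stamp, box and tape standing well centred on mats 2, 3 and 4. Now I grip the glue stick.

Request:
step_arm(rows=[[-0.001,0.002,0.04,0,0,0],[-0.001,0.002,0.075,0,0,0],[-0.001,0.002,0.1,0,0,0],[-0.001,0.002,0.115,0,0,0],[-0.001,0.002,0.115,0,0,0],[-0.001,0.002,0.115,0,0,0]])

```text
time_s: 17.03
ee_pos: [0.4745, -0.1308, 0.2276]
orientation: [-0.0, 0.999, 0.05, -0.0]
wrist_force: [0.2, 0.2, 0.5]
grip_width: 0.088
finger_force: 0.0
```

Request:
step_arm(rows=[[0,0,0,0,0,0],[0,0,0,0,0,0],[0,0,0,0,0,0],[0,0,0,0,0,0],[0,0,0,0,0,0],[0,0,0,0,0,0],[0,0,0,0,0,0],[0,0,0,0,0,0],[0,0,0,0,0,0],[0,0,-0.03,0,0,0],[0,0,-0.07,0,0,0],[0,0,-0.11,0,0,0],[0,0,-0.14,0,0,0],[0,0,-0.14,0,0,0]], gripper=255, newtons=20)

```text
time_s: 18.2
ee_pos: [0.4746, -0.1313, 0.3735]
orientation: [0.003, 0.999, 0.05, 0.004]
wrist_force: [0.9, -0.8, 0.6]
grip_width: 0.0266
finger_force: 20.0
```

Run:
```python
from h import *
move(.6235,.130,.22)
```

```text
row [ 0.1742 -0.2452  0.0066] [ 0.34 -0.49 -0.  ] yaw 0.1 t 18.2
```

Request:
step_arm(rows=[[0.015,-0.02,0,0,0,0],[0.035,-0.05,0,0,0,0],[0.055,-0.08,0,0,0,0],[0.075,-0.11,0,0,0,0],[0.095,-0.14,0,0,0,0],[0.12,-0.17,0,0,0,0],[0.14,-0.2,0,0,0,0],[0.16,-0.225,0,0,0,0],[0.17,-0.24,0,0,0,0],[0.174,-0.245,0,0,0,0],[0.174,-0.245,0,0,0,0],[0.174,-0.245,0,0,0,0],[0.174,-0.245,0,0,0,0]])

```text
time_s: 19.28
ee_pos: [0.6226, 0.1287, 0.3676]
orientation: [0.0, 0.999, 0.049, -0.0]
wrist_force: [0.9, 0.4, 0.3]
grip_width: 0.0268
finger_force: 20.0
```

Run:
```python
from h import *
move(.6235,.130,.0966)
d=cam("wrist");cv2.imwrite("pics/w10.png",d["img"][:,:,::-1]);print(np.round(proj(d,(.6235,.130,.015))))
```

```text
row [ 0.0011 -0.0012  0.124 ] [0.01 0.03 0.  ] yaw 0.098 t 19.28
[316. 174.]
```

View pics/w10.png

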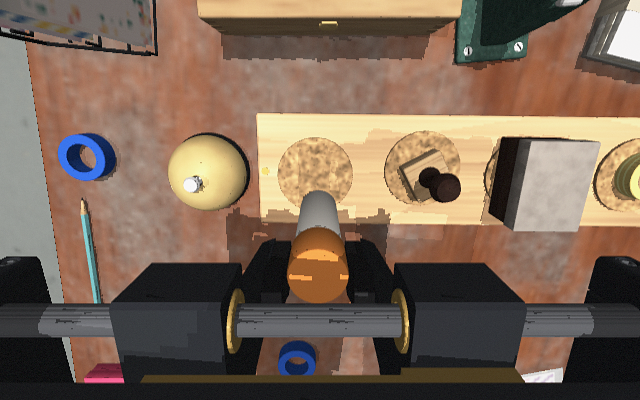

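The glue is upright in the fingers, and mat_1 centre (316,173) matches the estimate. I lower it, let go and rise.

Request:
step_arm(rows=[[0.001,-0.001,0.035,0,0,0],[0.001,-0.001,0.07,0,0,0],[0.001,-0.001,0.1,0,0,0],[0.001,-0.001,0.117,0,0,0],[0.001,-0.001,0.124,0,0,0],[0.001,-0.001,0.124,0,0,0],[0.001,-0.001,0.124,0,0,0],[0.001,-0.001,0.124,0,0,0]])

```text
time_s: 20.0
ee_pos: [0.6239, 0.1299, 0.2451]
orientation: [0.0, 0.999, 0.049, 0.001]
wrist_force: [-0.7, -0.1, 5.0]
grip_width: 0.0262
finger_force: 20.0
```

Request:
step_arm(rows=[[0,0,0,0,0,0],[0,0,0,0,0,0],[0,0,0,0,0,0],[0,0,0,0,0,0],[0,0,0,0,0,0],[0,0,-0.02,0,0,0],[0,0,-0.05,0,0,0],[0,0,-0.08,0,0,0],[0,0,-0.12,0,0,0],[0,0,-0.15,0,0,0],[-0.04,0,-0.15,0,0,0],[-0.08,0,-0.15,0,0,0],[-0.12,0,-0.15,0,0,0],[-0.16,0,-0.15,0,0,0],[-0.2,0,-0.15,0,0,0],[-0.2,0,-0.15,0,0,0]], gripper=140)

```text
time_s: 21.33
ee_pos: [0.4192, 0.1113, 0.3929]
orientation: [-0.0, 0.999, 0.05, -0.002]
wrist_force: [0.7, -0.3, 0.1]
grip_width: 0.0401
finger_force: 0.0
```

Run:
```python
from h import *
t=cam("top");s=cam("scene")
a=cv2.resize(t["img"][130:210,225:425],None,fx=3.5,fy=3.5);b=cv2.resize(s["img"][130:250,190:400],(700,400*700//700))
i=np.vstack([a,cv2.resize(b,(700,310))]);cv2.imwrite("pics/end.png",i[:,:,::-1])
for n,p in dict(glue=(.6235,.13,.111),stamp=(.64,.019,.089),gift=(.6455,-.088,.065),tape=(.656,-.2055,.034)).items():
    u,v=proj(t,p);print(n,round((u-225)*3.5),round((v-130)*3.5))
```

```text
glue 191 138
stamp 327 119
gift 454 115
tape 586 106
```

View pics/end.png

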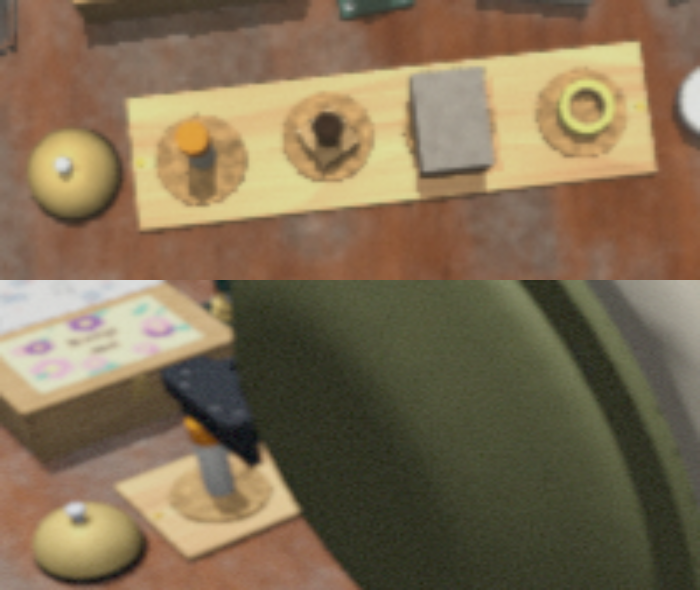

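The top view shows all four upright on their mats: glue (191,138) and tape (586,106) are where predicted, and stamp (326,127) and box (451,121) are about 6 mm and 5 mm off.

```bash
python3 -c "
from rig import r
print(r.hand_in())"
```

```text
the job is handed in; nothing more can be done
None
```

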